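Fit the splined spindle into a cordless-drill gearbox and hold it down

ROBOT

A 6-joint arm with a two-finger parallel gripper is mounted at the origin on the work surface. World frame = base frame: x ahead of the robot, y to its left, z up, the work surface at z = 0. Lengths are in m, angles in rad, forces in N, time in s.
With the tool pointing down it reaches from about 0.375 to 0.9 m from the base axis. Payload 3.1 kg.
Tool frame: the origin (TCP) lies between the finger pads; the fingertips stand robot.finger_overhang ahead of it and the grasp point (between the pads) lies 3 mm ahead of it (robot.finger_overhang is the distance from the TCP to the fingertips, in m); z points along the fingers, y is the line along which they close (so a half turn about z gives the same grasp; the last joint's range is limited). The gripper opens to 87 mm and grips with 3 to 60 N. Pads are 19 mm wide; open, the fingers measure 117 mm over their backs; the gripper's body (75 mm by 190 mm) begins 51 mm behind the grasp point.
Start: joints at [1.159, 0.527, 1.433, -0, 1.181, -0.178], TCP at [0.144, 0.608, 0.245] pointing down, gripper open.
Joint ranges: [-3.08, 3.08], [-0.75, 2.2], [0.22, 2.44], [-1.43, 4.57], [0, 2.65], [-2.85, 2.85]. Speed limits (rad/s): [2.79, 2.79, 3.14, 3.14, 3.14, 3.14].

INTERFACE

Orientations are given as a unit quaternion [x, y, z, w].
In Python, from rig import get_obs, vision, hand_in, nets, robot gives the robot as it stands.
- The arm moves only by the tool apply_moves, never from a script. Its argument "series" is a list of rows, each an object with "offset": the shift along the world's x, y, z in cm, a list of three; "rot": the turn, a rotation vector about the world's x, y, z in degrees, a list of three. A call has 1 to 20 rows; each row is the pose to reach, as a shift and turn from the pose commanded when the call began; what a row does not reach only later rows make up. A row lasts 1/10 s, in which the tool goes at most 50 mm and 8.59 degrees, less where a joint would pass 70% of its speed; a pose out of reach is approached as far as the arm can. A call with a gripper value outside its range is refused whole. "hand" is the opening, from 0 (shut) to 1 (fully open), set as the call begins (left out, the last holds). The fingers move at their own pace and stop on an object; "newtons" is the grip in N (left out, the last holds). Time passes only in rows, so rows that repeat a pose let the fingers close. It gives the time, the measured TCP pose, the force, the opening and the grip force at its end, in the units of the state.
- get_obs(): the state, without advancing time (a new reading comes with each control period).
- vision.camera(name): name is "side" or "top" or "wrist"; returns the picture (420x560x3 uint8, red, green, blue); there is no depth.
- vision.calibration(name): a dict with "K" (3x3 intrinsics, pixels), "k1" (the pictures are not rectified: a ray, as slopes to the right and down, at radius r is drawn at 1 + k1 r^2 times it, then the intrinsics apply), "R" (3x3) and "t" (3): a world point X has camera coordinates R X + t. Camera axes: x right, y down, z forward; pixel columns grow to the right and rows downward; lengths in m; the calibration is good to about 2 mm. A picture is of the moment at which its call begins: read the wrist's pose just before it. calibration takes no time and is no camera call; for the wrist camera it gives the pose at the moment of the call.
- hand_in(): hands the job in; it is judged then, once.
Trained networks look in the newest picture that a camera, given by its name, has taken for a name from the list of things; names that differ only in an ending like _2 or _b are one class to them, and where a whole thing is asked for, a point or a joint stands for the part that bears it (a point fixed in the world has none). Each returns a list of dicts, best first, with "conf" (0 to 1); they miss things now and then, are a little off and sometimes report something else, mostly with a low value. They report only what shows in the picture. A call takes as long as a camera call. They do not tell look-alikes from the thing itself.
- nets.search_frame(camera, query): "centre" ([x, y, z] in m, in world coordinates, good to about 4 mm: the middle of the surface that is visible of it).
- nets.spot_point(camera, query): "centre" ([x, y, z] in m, in world coordinates, good to about 4 mm: a listed point, or the origin of a listed thing).
The state is a dict: "time": time; "q": joint angles; "joint_velocities": joint speeds; "joint_torque": joint torques, N m; "position": TCP position; "tool_rot": TCP orientation; "ft_force": force on the tool from outside, world axes, zero at the start; "moment": the same for the moment, N m; "grip_width": finger opening in m; "grip_force": force on a finger pad.
Only numpy, scipy, OpenCV 4.12 (cv2) and the standard library are available. Lean on these libraries where they do the work, as an engineer would, in place of code of your own. Each camera call takes 0.05 s, during which the arm holds its last target. There are 200 camera calls.

TASK

First throw the gearbox's red-knobbed shift lever into the notch marked by the orange dot and leave it there. Then put the splined spindle with the square steel head upright into the gearbox's brass sleeve, turn it until the splines mesh and slide it fully home against the spring, collar down on the sleeve. Finish while still holding the spindle pressed fully home, and leave the worn copper-headed shaft and everything else where they are.

Things in the scene. Friction and masses are not known exactly. Their poses are not given: they have to be found in the camera images.
- gearbox: Gearbox on a dark steel assembly plate, fixed to the table. Round green housing, 92 mm diameter, 70 mm high, upright bore in its middle. Origin: on the bore axis at table level; z up. The plate (130 mm in x, 250 mm in y, 12 mm thick) runs from y +65 mm to y -185 mm; the shift lever is on the -y side.
- bore_mouth (a point): Centre of the bore, 70 mm above the table, axes as the gearbox's. The spindle's origin is 11 mm below this point when its teeth rest on the sleeve unmeshed, 21 mm below when its nose meets the thrust spring (5 N), and 31 mm below when fully home, collar on the sleeve (the spring then pushes up with 10 N).
- drive_sleeve (a joint): Turn of the brass sleeve about the bore axis (rad, counterclockwise from above positive). Stiff: it stays put, 0.2 N m turns it. At 0 its slots lie along the gearbox's x and y axes, so slot heading = gearbox yaw + this value (mod 90 degrees).
- shift_lever (a joint): Lever angle (rad, counterclockwise from above positive). Upright pivot at gearbox x 0, y -62 mm. At 0 the lever points along the gearbox's -y; positive swings its end to the gearbox's +x. It moves freely in the middle; near +-0.37 to 0.46 its sprung nose rides over a bump (up to 7 N at the knob) and drops into the end notch at +-0.5; stops at +-0.53.
- lever_knob (a point): Middle of the lever's upright red knob: a round post 17 mm in diameter, 70 mm from the pivot; it stands from 47 to 85 mm above the table, this point at 68 mm. Free space all round it.
- lever_pointer (a point): White tip of the lever's sprung nose, 94 mm from the pivot, 45 mm above the table.
- orange_tag: Orange dot, 18 mm across, on the steel quadrant at the end of the wanted lever notch, 112 mm from the lever's pivot, at lever angle +0.5 or -0.5 (it changes; a white dot marks the other notch). Origin 38 mm above the table.
- shaft_stand: Plywood stand, fixed, 66 mm (its x) by 160 mm (its y) by 45 mm high, with two upright holes 33 mm in diameter at y -42 and +42 mm; one holds the spindle, the other the worn shaft, each hanging by its collar with its origin 13 mm above the table. Origin: centre of the underside.
- spindle: Splined steel spindle, 77 mm long, 0.2 to 0.33 kg, upright in the stand. Origin: centre of its lower end; z up. Round nose, 18 mm diameter, 0 to 12 mm up; four radial teeth 7 mm wide, out to 14 mm radius, 12 to 32 mm up; dark collar, 38 mm diameter, 32 to 39 mm up; square head above. Teeth lie along its x and y axes: it meshes every 90 degrees, with 0.1 rad play each way.
- sleeve_top (a point): Centre of the brass drive sleeve's top, 71 mm above the table. The sleeve is 20 mm deep: a round hole 21 mm in diameter with four radial slots, 10 mm wide, out to 16 mm radius. Slots lie along this point's x and y axes, which turn with the sleeve.
- spindle_head (a point): Middle of the spindle's square head (20 x 20 mm, 39 to 77 mm above the spindle's origin; this point at 58 mm): grip it here. Its flats face the spindle's x and y axes, in line with the teeth.
- worn_shaft: Worn plain shaft with a round copper head, same lengths as the spindle but no teeth; upright in the other hole. Leave it.
- battery_pack: Opened battery pack, lilac with black circuit board on top, about 90 x 130 x 85 mm. Leave it. Origin: underside.
- cell1: Loose lilac battery cell standing upright, 21 mm diameter, 70 mm high. Leave it.
- cell2: Another such cell. Leave it.
- screwdriver: Screwdriver lying on the table beyond the stand, in front of the cells, about 200 mm long and 30 mm thick. Leave it.
- meter: Yellow multimeter lying flat, 170 x 80 x 42 mm. Leave it.
- screw_cup: Small steel bowl, 70 mm diameter, 40 mm high. Leave it.
There are look-alikes about, which are no part of the job. What is shaped like the spindle but blue, pink or purple is not meant.

How it is judged:
On the way, in this order (a step that is already met when the one before it is completed fails the run):
1. the lever is in the notch of the orange dot, with the spindle not yet in the gearbox (((value of joint shift_lever above 0.46 rad and x of orange_tag in the frame of gearbox above 0 m) or (value of joint shift_lever below -0.46 rad and x of orange_tag in the frame of gearbox below 0 m))), for 0.3 s.
2. the spindle's splines have meshed with the drive sleeve (z of spindle in the frame of bore_mouth below -0.0165 m and horizontal distance between spindle and bore_mouth below 0.004 m and angle between spindle's own z axis and vertical below 0.1 rad), for 0.1 s.
At the end, for the whole second after the job is handed in: Lever in the orange dot's notch (at least 0.46 rad towards that side); spindle upright (within 0.1 rad), on the bore axis (within 4 mm), within 2 mm of fully home (origin at least 29 mm below bore_mouth) against the spring, and the fingers still hold it down (over 3 N) (((value of joint shift_lever above 0.46 rad and x of orange_tag in the frame of gearbox above 0 m) or (value of joint shift_lever below -0.46 rad and x of orange_tag in the frame of gearbox below 0 m)) and horizontal distance between spindle and bore_mouth below 0.004 m and angle between spindle's own z axis and vertical below 0.1 rad and z of spindle in the frame of bore_mouth below -0.029 m and contact force between the fingers and spindle above 3 N); the arm keeps its last pose, push and grip.
It fails at once if a bystander (worn shaft, pack, cell, screwdriver, meter or cup) was shifted by more than 30 mm or tipped (distance of any of worn_shaft, battery_pack, cell1, cell2, screwdriver, meter, screw_cup from where it was at the start of the episode above 0.03 m or angle between any of worn_shaft, cell1, cell2, screw_cup's own z axis and vertical above 0.5 rad).
It also fails if it takes over 58 s, if anything falls off the work surface, if the arm or the gripper's body presses on something with over 40 N, if the wrist force passes 120 N, or if a joint passes its speed limit or range.

## Working session

There is one attempt and no reset: what is moved stays moved. The work goes in short steps, Python scripts to look and compute and a tool call to move; the robot and the scene stay as the last step left them, time stands still between calls to the robot, and variables do not carry over. Pictures are saved under pics/ and viewed, at most 10 in all, crops included, and the job is handed in when it is done.

Besides the shell and the picture viewer there is one more tool, called after "Emit:" as name(argument=value, ...) on one line, values as JSON. apply_moves: Moves the arm, as the interface text tells. Its arguments: {"type":"object","properties":{"series":{"type":"array"},"hand":{"type":"number"},"newtons":{"type":"number"}},"required":["series"]}

```bash
mkdir -p pics; ls
cat > h.py <<'E'
from rig import get_obs, vision, hand_in, nets, robot
import numpy as np, cv2
def snap(cam,name):
    im=vision.camera(cam); cv2.imwrite(f'pics/{name}.png',cv2.cvtColor(im,cv2.COLOR_RGB2BGR)); return im
def ray(cam,uv):
    c=vision.calibration(cam);K=c['K'];k1=c['k1'];R=np.array(c['R']);t=np.array(c['t'])
    d=np.linalg.inv(K)@[uv[0],uv[1],1];x=d[:2].copy()
    for _ in range(20): x=d[:2]/(1+k1*(x@x))
    return -R.T@t, R.T@np.array([x[0],x[1],1])
def atz(cam,uv,z):
    o,d=ray(cam,uv); return o+d*(z-o[2])/d[2]
def proj(cam,X):
    c=vision.calibration(cam);p=np.array(c['R'])@X+np.array(c['t']);s=p[:2]/p[2];s=s*(1+c['k1']*(s@s))
    return (np.array(c['K'])@[s[0],s[1],1])[:2]
E
python3 - <<'E'
from h import *
np.set_printoptions(precision=4,suppress=True)
print(robot.finger_overhang, get_obs())
a=snap('top','top1');b=snap('side','side1')
for cam in('top','side'):
  for q in ['gearbox','bore_mouth','sleeve_top','lever_knob','lever_pointer','orange_tag','shaft_stand','spindle','spindle_head','worn_shaft','battery_pack','cell1','screwdriver','meter','screw_cup']:
    print(cam,q,[(np.round(r['centre'],4).tolist(),round(r['conf'],2)) for r in nets.spot_point(cam,q)][:4])
E
```

```text
pics
0.022 {'time': 0.0, 'q': array([ 1.1595,  0.5285,  1.4339, -0.    ,  1.1814, -0.1785]), 'joint_velocities': array([-0.0001, -0.0019,  0.0005,  0.0002, -0.0004, -0.0009]), 'joint_torque': array([ -0.0012, -44.0042, -17.659 ,   0.0632,   0.0583,  -0.0002]), 'position': array([0.1439, 0.6075, 0.2436]), 'tool_rot': array([ 0.1161,  0.9932, -0.001 , -0.0003]), 'ft_force': array([ 0.4009, -0.2558, -0.67  ]), 'moment': array([ 0.0128,  0.0566, -0.0159]), 'grip_force': 0.0, 'grip_width': 0.08704946757608738}
top gearbox [([0.5494, -0.0367, 0.0013], 0.95)]
top bore_mouth [([0.7461, 0.2099, -0.0001], 0.69), ([0.5526, -0.0336, 0.0722], 0.63)]
top sleeve_top [([0.551, -0.0346, 0.0685], 0.6)]
top lever_knob [([0.5449, -0.1681, 0.0705], 0.77), ([0.5512, -0.0379, 0.07], 0.68), ([0.5407, -0.1904, 0.0456], 0.64), ([0.7478, 0.2087, 0.0004], 0.47)]
top lever_pointer [([0.5394, -0.1909, 0.046], 0.69)]
top orange_tag [([0.6006, -0.1974, 0.0357], 0.6)]
top shaft_stand [([0.4951, 0.2575, -0.0004], 0.56)]
top spindle [([0.5923, 0.2216, -0.001], 0.64), ([0.3998, 0.1945, -0.0003], 0.61), ([0.4972, 0.2124
[... 931 characters left out ...]
ide spindle [([0.3953, 0.1873, 0.0015], 0.93), ([0.5889, 0.2271, 0.0023], 0.76), ([0.5574, 0.1041, -0.0026], 0.75), ([0.4982, 0.2149, 0.0121], 0.72)]
side spindle_head [([0.5933, 0.2247, 0.0624], 0.9), ([0.452, 0.1165, 0.0579], 0.84), ([0.5554, 0.1028, 0.0551], 0.81), ([0.3953, 0.1938, 0.0585], 0.58)]
side worn_shaft [([0.4846, 0.299, 0.0133], 0.6)]
side battery_pack [([0.7913, 0.0067, 0.0018], 0.93)]
side cell1 [([0.6636, -0.4124, -0.0017], 0.69), ([0.7554, 0.1512, 0.0034], 0.52), ([0.7457, 0.2094, 0.002], 0.47)]
side screwdriver [([0.6726, 0.1436, 0.0032], 0.63)]
side meter [([0.6667, -0.413, -0.0019], 0.62), ([0.6928, 0.3369, -0.0], 0.44)]
side screw_cup [([0.6918, 0.3383, 0.0031], 0.81)]
```

View pics/top1.png

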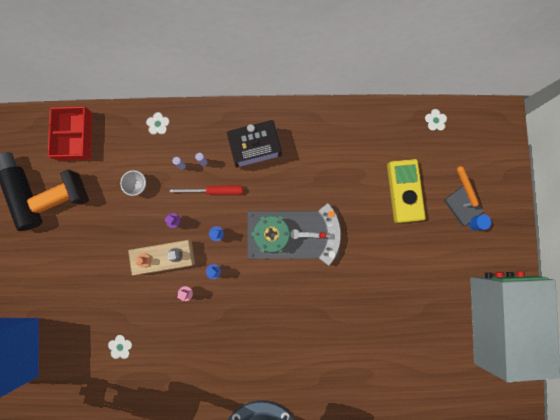

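View pics/side1.png

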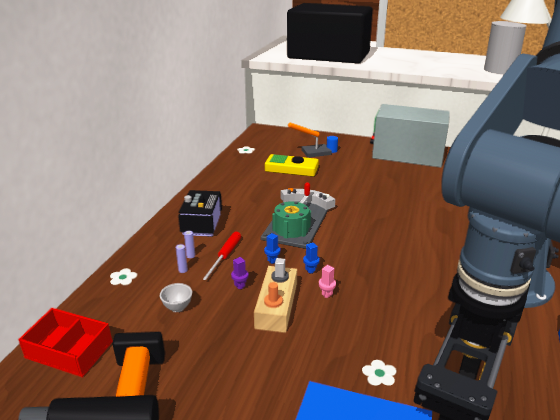

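Run:
```python
from h import *
im=cv2.imread('pics/top1.png')
def crop(X,r=30):
    u,v=proj('top',np.array(X)).astype(int); print(u,v)
    return cv2.resize(im[v-r:v+r,u-r:u+r],(380,380),interpolation=cv2.INTER_CUBIC)
cv2.imwrite('pics/crops.png',np.hstack([crop([.498,.214,.08]),crop([.55,-.038,.07])]))
```

```text
173 255
271 233
```

View pics/crops.png

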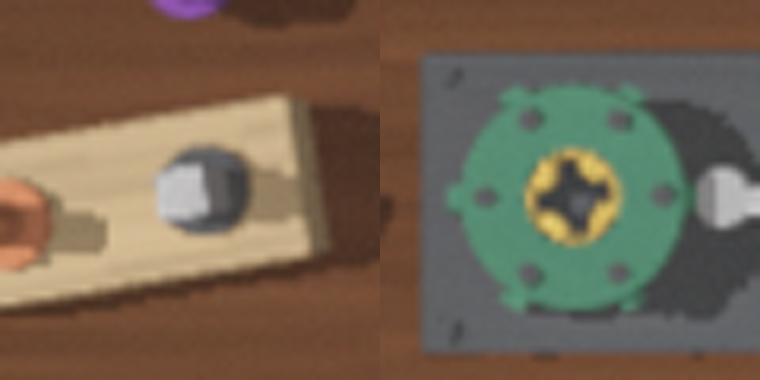

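The top view shows +x up and −y to the right. The orange dot is at (331,214), on the +x side, and the lever sits near the middle at about (322,236). 

These could be taken for the spindle:
- purple at (172,220)
- blue at (216,233) and (213,271)
- pink at (185,294)
- copper worn shaft at (143,259)
- grey square head with dark collar at (175,255)

The crop confirms the grey square one is the spindle. I'll hover over it for a close look.

Emit:
apply_moves(series=[{"offset": [35,-39.4,0.5],"rot": [0,0,13]},{"offset": [35,-39.4,0.5],"rot": [0,0,13]},{"offset": [35,-39.4,0.5],"rot": [0,0,13]},{"offset": [35,-39.4,0.5],"rot": [0,0,13]},{"offset": [35,-39.4,0.5],"rot": [0,0,13]},{"offset": [35,-39.4,0.5],"rot": [0,0,13]},{"offset": [35,-39.4,0.5],"rot": [0,0,13]},{"offset": [35,-39.4,0.5],"rot": [0,0,13]},{"offset": [35,-39.4,0.5],"rot": [0,0,13]},{"offset": [35,-39.4,0.5],"rot": [0,0,13]},{"offset": [35,-39.4,0.5],"rot": [0,0,13]},{"offset": [35,-39.4,0.5],"rot": [0,0,13]},{"offset": [35,-39.4,0.5],"rot": [0,0,13]},{"offset": [35,-39.4,0.5],"rot": [0,0,13]},{"offset": [35,-39.4,0.5],"rot": [0,0,13]}])

```text
time: 3.1
position: [0.493, 0.2152, 0.2495]
tool_rot: [0.002, 1.0, 0.0, -0.0]
ft_force: [0.7, -1.1, -0.5]
grip_width: 0.0867
grip_force: 0.0
```

Run:
```python
from h import *
np.set_printoptions(precision=4,suppress=True)
o=get_obs();print(o['time'],o['position'],o['tool_rot'],o['q'])
snap('wrist','w1')
c=vision.calibration('wrist');print(-np.array(c['R']).T@c['t'],c['R'])
for q in ['spindle','spindle_head','worn_shaft','shaft_stand']:
    print(q,[(np.round(r['centre'],4).tolist(),round(r['conf'],2)) for r in nets.spot_point('wrist',q)][:4])
print(proj('wrist',np.array([.498,.214,.09])))
```

```text
3.1 [0.493  0.2152 0.2495] [ 0.002   1.      0.     -0.0004] [ 0.2036  0.4046  1.6451  0.0003  1.0926 -1.3634]
[0.4184 0.2165 0.3889] [[ 0.0045  1.      0.0004]
 [ 0.9619 -0.0044  0.2732]
 [ 0.2732 -0.0008 -0.962 ]]
spindle [([0.4999, 0.2171, 0.0109], 0.98), ([0.4013, 0.1967, -0.0002], 0.91), ([0.456, 0.1153, -0.0036], 0.79), ([0.5558, 0.1073, 0.0035], 0.74)]
spindle_head [([0.456, 0.1194, 0.0564], 0.87), ([0.3966, 0.1932, 0.0629], 0.81), ([0.5541, 0.1076, 0.0619], 0.74), ([0.5022, 0.2173, 0.071], 0.73)]
worn_shaft []
shaft_stand [([0.4946, 0.2536, -0.0021], 0.69)]
[277.8576 199.083 ]
```

View pics/w1.png

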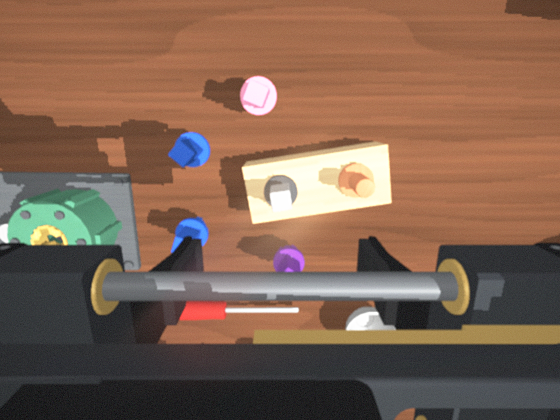

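The wrist view shows the spindle's grey head at (281,195) and the copper shaft at (360,182). Next I'll rectify the picture onto the head-top plane (z = 90 mm) and measure the square's yaw and centre.

```bash
cat >> h.py <<'E'
def rect(cam,im,c,z,half=.03,s=5):
    """ortho patch on plane z: col -> +x, row -> +y"""
    n=int(half*2000*s)+1; g=np.linspace(-half,half,n)
    X,Y=np.meshgrid(c[0]+g,c[1]+g)
    cal=vision.calibration(cam);P=np.stack([X,Y,np.full_like(X,z)],-1)@np.array(cal['R']).T+np.array(cal['t'])
    p=P[...,:2]/P[...,2:];p=p*(1+cal['k1']*(p**2).sum(-1,keepdims=True));K=np.array(cal['K'])
    return cv2.remap(im,(p[...,0]*K[0,0]+K[0,2]).astype('f4'),(p[...,1]*K[1,1]+K[1,2]).astype('f4'),cv2.INTER_CUBIC)
E
python3 - <<'E'
from h import *
im=cv2.imread('pics/w1.png');c=np.array([.498,.214])
r=rect('wrist',im,c,.09,.03,6)
g=r.min(-1);
cv2.imwrite('pics/w1r.png',r)
m=((g>150)&((r.max(-1).astype(int)-g)<40)).astype('u8')
n,l,st,ce=cv2.connectedComponentsWithStats(m)
for i in range(1,n):
  if st[i,4]>2000:
    a=cv2.minAreaRect(np.argwhere(l==i)[:,::-1].astype('f4'));print(c+(np.array(a[0])-180)/6000,np.array(a[1])/6,a[2])
E
```

```text
Traceback (most recent call last):
cv2.error: OpenCV(4.12.0) /io/opencv/modules/imgproc/src/connectedcomponents.cpp:5632: error: (-215:Assertion failed) iDepth == CV_8U || iDepth == CV_8S in function 'connectedComponents_sub1'
```

View pics/w1r.png

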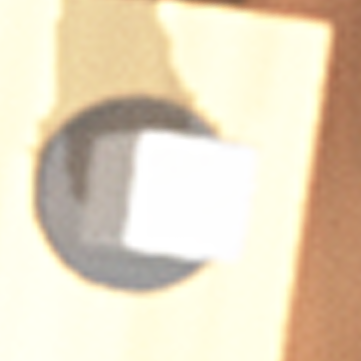

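Run:
```python
from h import *
im=cv2.imread('pics/w1.png');c=np.array([.498,.214])
r=rect('wrist',im,c,.09,.03,6)
hsv=cv2.cvtColor(r,cv2.COLOR_BGR2HSV)
m=((hsv[...,1]<25)&(hsv[...,2]>205)).astype(np.uint8)
m=cv2.morphologyEx(m,cv2.MORPH_OPEN,np.ones((15,15),np.uint8))
n,l,st,ce=cv2.connectedComponentsWithStats(m)
for i in range(1,n):
  if st[i,4]>2000:
    a=cv2.minAreaRect(np.argwhere(l==i)[:,::-1].astype('f4'));print(c+(np.array(a[0])-180)/6000,np.array(a[1])/6,a[2],st[i])
```

```text
[0.50250962 0.21560625] [27.84761556 30.02301025] 16.417232513427734 [  122   119   181   172 19898]
[0.47858333 0.22691667] [34.16666667 21.16666667] 90.0 [    0   155   128   206 13651]
```

The rectified patch shows the head-top square with corners at about (145,130), (257,147), (240,262) and (122,248). That is about 19 mm wide, centred near (0.500, 0.217), with yaw about 9.5°. Next is the gearbox.

Emit:
apply_moves(series=[{"offset": [5,-29.5,-3],"rot": [0,0,0]},{"offset": [5,-29.5,-3],"rot": [0,0,0]},{"offset": [5,-29.5,-3],"rot": [0,0,0]},{"offset": [5,-29.5,-3],"rot": [0,0,0]},{"offset": [5,-29.5,-3],"rot": [0,0,0]},{"offset": [5,-29.5,-3],"rot": [0,0,0]},{"offset": [5,-29.5,-3],"rot": [0,0,0]},{"offset": [5,-29.5,-3],"rot": [0,0,0]},{"offset": [5,-29.5,-3],"rot": [0,0,0]},{"offset": [5,-29.5,-3],"rot": [0,0,0]}], hand=0, newtons=20)

```text
time: 4.35
position: [0.5437, -0.0791, 0.2197]
tool_rot: [0.002, 1.0, 0.0, -0.0]
ft_force: [-0.4, -0.4, 0.1]
grip_width: 0.0147
grip_force: 0.0
```

Run:
```python
from h import *
np.set_printoptions(precision=4,suppress=True)
o=get_obs();print(o['time'],o['position'],o['tool_rot'],o['ft_force'])
im=snap('wrist','w2');im=cv2.cvtColor(im,cv2.COLOR_RGB2BGR)
for q in ['gearbox','bore_mouth','sleeve_top','lever_knob','lever_pointer','orange_tag']:
    print(q,[(np.round(r['centre'],4).tolist(),round(r['conf'],2)) for r in nets.spot_point('wrist',q)][:3])
r=rect('wrist',im,[.55,-.038],.071,.03,7)
r2=cv2.resize(im,(560,420))
cv2.imwrite('pics/w2c.png',np.hstack([r[:420,:420],im[60:420,180:560]] if 0 else [cv2.resize(r,(420,420)),im[:, :380]]))
```

```text
4.35 [ 0.5437 -0.0791  0.2197] [ 0.0018  1.      0.0002 -0.0002] [-0.3911 -0.3558  0.0962]
gearbox [([0.5494, -0.0356, 0.0017], 0.95), ([0.5472, -0.0388, 0.0718], 0.69), ([0.5404, -0.167, 0.0689], 0.62)]
bore_mouth [([0.5479, -0.0387, 0.0701], 0.74)]
sleeve_top [([0.5495, -0.0384, 0.0741], 0.83)]
lever_knob [([0.5454, -0.1653, 0.0708], 0.97)]
lever_pointer [([0.5446, -0.1966, 0.0491], 0.62)]
orange_tag [([0.5997, -0.1963, 0.039], 0.46)]
```

View pics/w2c.png

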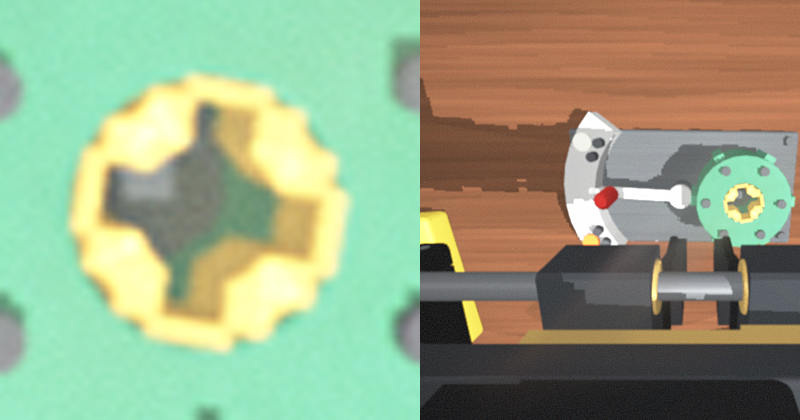

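In the rectified patch the sleeve is centred at about (209,212), which puts the bore at about (0.550, −0.038). The slot ends at (105,193), (316,229), (224,108) and (192,318) give a slot heading of about +9.2°. The right-hand panel shows the lever near the middle, with orange on the +x side at (592,238) and white at (583,140). I'll push the knob to +x with the fingers closed.

Emit:
apply_moves(series=[{"offset": [-3.5,-8.5,0],"rot": [0,0,0]},{"offset": [-3.5,-8.5,0],"rot": [0,0,0]},{"offset": [-3.5,-8.5,-5],"rot": [0,0,0]},{"offset": [-3.5,-8.5,-10],"rot": [0,0,0]},{"offset": [-3.5,-8.5,-14.3],"rot": [0,0,0]},{"offset": [-3.5,-8.5,-14.3],"rot": [0,0,0]},{"offset": [-2.5,-8.5,-14.3],"rot": [0,0,0]},{"offset": [-1.5,-8.5,-14.3],"rot": [0,0,0]},{"offset": [-0.5,-8.5,-14.3],"rot": [0,0,0]},{"offset": [0.3,-8.4,-14.3],"rot": [0,0,0]},{"offset": [0.9,-8.3,-14.3],"rot": [0,0,0]},{"offset": [1.4,-8.3,-14.3],"rot": [0,0,0]},{"offset": [1.8,-8.3,-14.3],"rot": [0,0,0]},{"offset": [2.1,-8.3,-14.3],"rot": [0,0,0]},{"offset": [2.3,-8.3,-14.3],"rot": [0,0,0]},{"offset": [2.3,-8.3,-14.3],"rot": [0,0,0]}])

```text
time: 6.3
position: [0.5649, -0.1616, 0.0766]
tool_rot: [0.003, 1.0, 0.002, -0.003]
ft_force: [-5.0, 3.6, 5.3]
grip_width: 0.0001
grip_force: 3.2
```

Run:
```python
from h import *
np.set_printoptions(precision=4,suppress=True)
o=get_obs();print(o['time'],o['position'],o['ft_force'],o['grip_width'])
for cam in ['top','wrist','side']:
  vision.camera(cam)
  for q in ['lever_knob','lever_pointer']:
    print(cam,q,[(np.round(r['centre'],4).tolist(),round(r['conf'],2),round(float(np.arctan2(r['centre'][0]-.55,-.1-r['centre'][1])),3)) for r in nets.spot_point(cam,q)][:2])
```

```text
6.3 [ 0.5649 -0.1616  0.0766] [-5.0152  3.637   5.2841] 0.00013446260715508263
top lever_knob [([0.5522, -0.0342, 0.0675], 0.63, 3.108), ([0.7933, 0.0061, -0.0003], 0.28, 1.982)]
top lever_pointer []
wrist lever_knob []
wrist lever_pointer []
side lever_knob [([0.583, -0.1599, 0.0669], 0.47, 0.504)]
side lever_pointer [([0.7931, 0.005, 0.0006], 0.69, 1.979), ([0.5946, -0.1802, 0.0454], 0.56, 0.508)]
```

Emit:
apply_moves(series=[{"offset": [0.2,0,0],"rot": [0,0,0]},{"offset": [0.4,0,0],"rot": [0,0,0]},{"offset": [0.4,0,0],"rot": [0,0,0]},{"offset": [0.4,0,0],"rot": [0,0,0]}])

```text
time: 7.15
position: [0.5653, -0.1614, 0.0764]
tool_rot: [0.002, 1.0, 0.002, -0.007]
ft_force: [-11.7, 1.2, 8.2]
grip_width: 0.0003
grip_force: 6.0
```

Emit:
apply_moves(series=[{"offset": [-1.5,0,0],"rot": [0,0,0]},{"offset": [-4,0,0],"rot": [0,0,0]},{"offset": [-6,1,5],"rot": [0,0,0]},{"offset": [-7,4,10],"rot": [0,0,0]},{"offset": [-7,8,14],"rot": [0,0,0]},{"offset": [-7,13,16],"rot": [0,0,0]},{"offset": [-7,17,16],"rot": [0,0,0]},{"offset": [-7,17,16],"rot": [0,0,0]}], hand=1)

```text
time: 7.95
position: [0.502, 0.0103, 0.2391]
tool_rot: [0.001, 1.0, 0.0, 0.003]
ft_force: [-0.8, -0.2, -0.0]
grip_width: 0.0564
grip_force: 0.0
```

Run:
```python
from h import *
np.set_printoptions(precision=4,suppress=True)
o=get_obs();print(o['time'],o['position'],o['ft_force'],o['grip_width'])
for cam in ['top','side']:
  im=snap(cam,cam+'2')
  for q in ['lever_knob','lever_pointer','bore_mouth']:
    print(cam,q,[(np.round(r['centre'],4).tolist(),round(r['conf'],2),round(float(np.arctan2(r['centre'][0]-.55,-.1-r['centre'][1])),3)) for r in nets.spot_point(cam,q)][:2])
  h=cv2.cvtColor(im,cv2.COLOR_RGB2HSV);m=(((h[...,0]<5)|(h[...,0]>175))&(h[...,1]>150)&(h[...,2]>90))
  u,v=proj(cam,np.array([.57,-.165,.07])).astype(int)
  ys,xs=np.nonzero(m[v-25:v+25,u-25:u+25]);
  if len(xs): print(len(xs),atz(cam,(xs.mean()+u-25,ys.mean()+v-25),.068))
```

```text
7.95 [0.502  0.0103 0.2391] [-0.8393 -0.247  -0.0236] 0.0564405021146552
top lever_knob [([0.5836, -0.1639, 0.0698], 0.48, 0.484)]
top lever_pointer [([0.5921, -0.1793, 0.0461], 0.71, 0.488), ([0.4998, 0.2142, 0.0689], 0.21, -2.983)]
top bore_mouth [([0.5492, -0.0368, 0.0722], 0.67, -3.129)]
30 [ 0.5833 -0.1594  0.068 ]
side lever_knob [([0.5854, -0.1581, 0.067], 0.58, 0.547)]
side lever_pointer [([0.489, 0.2568, -0.0025], 0.51, -2.972), ([0.5955, -0.1829, 0.0453], 0.45, 0.502)]
side bore_mouth [([0.5479, -0.0363, 0.0688], 0.87, -3.109)]
70 [ 0.5822 -0.1536  0.068 ]
```

The lever reads about +0.5 in both cameras, and the push met the stop at 12 N, so it is seated. Now the spindle: I'll hover with matched yaw and refine.

Emit:
apply_moves(series=[{"offset": [-0.2,5,-2],"rot": [0,0,4]},{"offset": [-0.2,10,-2],"rot": [0,0,9.5]},{"offset": [-0.2,15,-2],"rot": [0,0,9.5]},{"offset": [-0.2,19,-2],"rot": [0,0,9.5]},{"offset": [-0.2,20.7,-2],"rot": [0,0,9.5]},{"offset": [-0.2,20.7,-2],"rot": [0,0,9.5]},{"offset": [-0.2,20.7,-2],"rot": [0,0,9.5]}], hand=0.55)

```text
time: 9.05
position: [0.4993, 0.2123, 0.216]
tool_rot: [-0.08, 0.997, -0.0, -0.0]
ft_force: [-0.7, -0.6, -0.4]
grip_width: 0.049
grip_force: 0.0
```

Run:
```python
from h import *
np.set_printoptions(precision=4,suppress=True)
o=get_obs();print(o['time'],o['position'],o['tool_rot'],o['grip_width'])
im=cv2.cvtColor(snap('wrist','w3'),cv2.COLOR_RGB2BGR)
print(proj('wrist',np.array([.5,.217,.09])))
a=rect('wrist',im,[.5,.217],.09,.025,8);b=rect('wrist',im,[.5,.217],.052,.025,8)
cv2.imwrite('pics/w3r.png',np.hstack([a,b])); np.save('w3R.npy',0)
```

```text
9.05 [0.4993 0.2123 0.216 ] [-0.0798  0.9968 -0.0004 -0.0005] 0.048967199110458166
[284.2663 205.7475]
```

View pics/w3r.png

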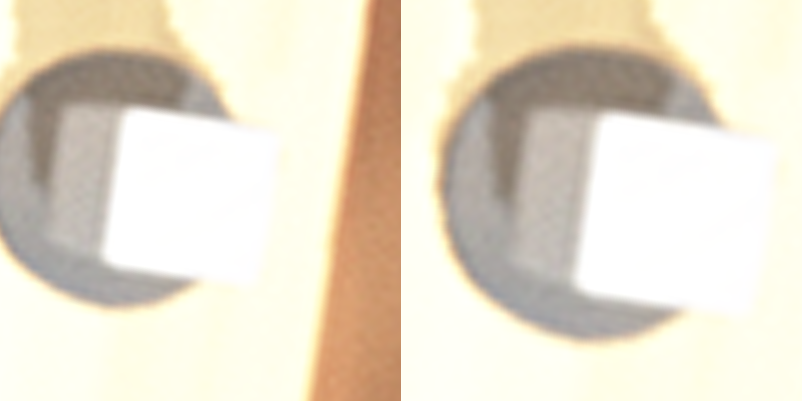

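Patch corners at (122,106), (280,128), (262,284) and (102,264) give a yaw of about 7.3°, centred near (0.499, 0.216). The arm was still settling, so I'll repeat this at rest.

Emit:
apply_moves(series=[{"offset": [0,0,0],"rot": [0,0,-2]},{"offset": [0,0,0],"rot": [0,0,-2]},{"offset": [0,0,0],"rot": [0,0,-2]},{"offset": [0,0,0],"rot": [0,0,-2]},{"offset": [0,0,0],"rot": [0,0,-2]}])

```text
time: 9.6
position: [0.4993, 0.2127, 0.2166]
tool_rot: [-0.062, 0.998, -0.0, -0.0]
ft_force: [0.6, 0.1, -0.2]
grip_width: 0.0479
grip_force: 0.0
```

Run:
```python
from h import *
np.set_printoptions(precision=4,suppress=True)
o=get_obs();print(o['time'],o['position'],o['tool_rot'],o['joint_velocities'])
im=cv2.cvtColor(snap('wrist','w4'),cv2.COLOR_RGB2BGR)
print(get_obs()['position'])
c=np.array([.5,.217]);a=rect('wrist',im,c,.09,.025,8)
f=a.astype(int);print('blue ch: head',f[195,190],'stand',f[330,60],f[60,300])
for th in (236,242,248):
  m=(f.min(-1)>th).astype(np.uint8);m=cv2.morphologyEx(m,cv2.MORPH_OPEN,np.ones((25,25),np.uint8))
  n,l,st,ce=cv2.connectedComponentsWithStats(m)
  i=l[195,190]
  if i:
    q=cv2.minAreaRect(np.argwhere(l==i)[:,::-1].astype('f4'));print(th,c+(np.array(q[0])-200)/8000,np.array(q[1])/8,q[2])
```

```text
9.6 [0.4993 0.2127 0.2166] [-0.0622  0.9981 -0.     -0.    ] [ 0.0074  0.0005 -0.0005  0.0017  0.0003  0.0028]
[0.4992 0.2128 0.2166]
blue ch: head [255 255 255] stand [244 255 255] [237 254 255]
236 [0.5035 0.2101] [26.4155 37.1382] 10.203973770141602
242 [0.4993 0.2176] [20.5942 20.005 ] 8.746162414550781
248 [0.4992 0.2175] [19.7098 19.4173] 8.972626686096191
```

Emit:
apply_moves(series=[{"offset": [0,0.47,-4],"rot": [0,0,1.2]},{"offset": [0,0.47,-8],"rot": [0,0,1.2]},{"offset": [0,0.47,-11],"rot": [0,0,1.2]},{"offset": [0,0.47,-13],"rot": [0,0,1.2]},{"offset": [0,0.47,-14],"rot": [0,0,1.2]},{"offset": [0,0.47,-14],"rot": [0,0,1.2]},{"offset": [0,0.47,-14],"rot": [0,0,1.2]}])

```text
time: 10.35
position: [0.4998, 0.218, 0.0772]
tool_rot: [-0.073, 0.997, 0.0, 0.001]
ft_force: [-0.0, 0.3, -0.0]
grip_width: 0.0478
grip_force: 0.0
```

Emit:
apply_moves(series=[{"offset": [0,0,0],"rot": [0,0,0]},{"offset": [0,0,0],"rot": [0,0,0]},{"offset": [0,0,0],"rot": [0,0,0]},{"offset": [0,0,0],"rot": [0,0,0]},{"offset": [0,0,0],"rot": [0,0,0]},{"offset": [0,0,0],"rot": [0,0,0]}], hand=0, newtons=40)

```text
time: 10.95
position: [0.4994, 0.2177, 0.077]
tool_rot: [-0.073, 0.997, -0.0, 0.0]
ft_force: [-0.4, -2.5, 4.5]
grip_width: 0.0199
grip_force: 40.0
```

Emit:
apply_moves(series=[{"offset": [0,0,4],"rot": [0,0,0]},{"offset": [0,0,8],"rot": [0,0,0]},{"offset": [0,0,12],"rot": [0,0,0]},{"offset": [2,-5,12],"rot": [0,0,0]},{"offset": [4,-10,12],"rot": [0,0,0]},{"offset": [6,-15,12],"rot": [0,0,0]},{"offset": [8,-19.5,12],"rot": [0,0,0]},{"offset": [8.6,-23.5,12],"rot": [0,0,0]},{"offset": [8.6,-25.5,12],"rot": [0,0,0]},{"offset": [8.6,-25.5,12],"rot": [0,0,0]},{"offset": [8.6,-25.5,12],"rot": [0,0,0]},{"offset": [8.6,-25.5,12],"rot": [0,0,0]},{"offset": [8.6,-25.5,12],"rot": [0,0,0]},{"offset": [8.6,-25.5,12],"rot": [0,0,0]}])

```text
time: 12.35
position: [0.585, -0.0359, 0.1966]
tool_rot: [-0.074, 0.997, 0.0, -0.0]
ft_force: [0.3, 0.5, -1.2]
grip_width: 0.02
grip_force: 40.0
```

Run:
```python
from h import *
np.set_printoptions(precision=4,suppress=True)
o=get_obs();print(o['time'],o['position'],o['tool_rot'],o['ft_force'],o['grip_width'],abs(o['joint_velocities']).max())
im=cv2.cvtColor(snap('wrist','w5'),cv2.COLOR_RGB2BGR)
c=[.55,-.0375];a=rect('wrist',im,c,.071,.0245,8)
h=cv2.cvtColor(a,cv2.COLOR_BGR2HSV);m=((h[...,0]>14)&(h[...,0]<34)&(h[...,1]>70)).astype(np.uint8)
p=cv2.convexHull(np.argwhere(cv2.morphologyEx(m,cv2.MORPH_OPEN,np.ones((9,9),np.uint8)))[:,::-1].astype('f4'))
e=cv2.fitEllipse(p);print('sleeve',np.array(c)+(np.array(e[0])-196)/8000,np.array(e[1])/8,proj('wrist',np.array([*c,.071])))
cv2.imwrite('pics/w5c.png',np.hstack([cv2.resize(a,(392,392)),im[:392,100:500]]))
```

```text
12.35 [ 0.585  -0.0359  0.1966] [-0.0738  0.9973  0.0001 -0.0001] [ 0.2797  0.5443 -1.2367] 0.01997481882880279 0.004583062709778095
sleeve [ 0.5494 -0.0364] [38.5796 38.859 ] [282.8061 164.4386]
```

View pics/w5c.png

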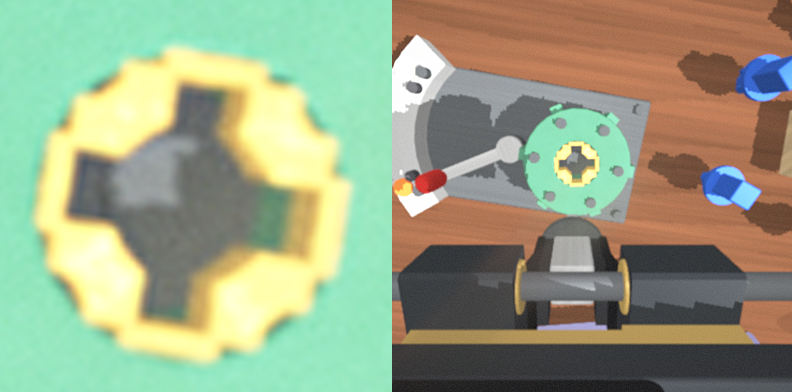

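The right-hand panel confirms the lever at the orange dot (403,186), and the spindle is held in the gripper. Slot ends at (71,184), (316,218), (210,88) and (176,322) give a heading of about 8.1°. The tool yaw is 8.5°, which is within the play. The sleeve centre is (0.5494, −0.0364), so I'll align and lower.

Emit:
apply_moves(series=[{"offset": [-3.55,-0.05,0],"rot": [0,0,0]},{"offset": [-3.55,-0.05,-2],"rot": [0,0,0]},{"offset": [-3.55,-0.05,-4],"rot": [0,0,0]},{"offset": [-3.55,-0.05,-5.3],"rot": [0,0,0]},{"offset": [-3.55,-0.05,-5.3],"rot": [0,0,0]},{"offset": [-3.55,-0.05,-5.3],"rot": [0,0,0]},{"offset": [-3.55,-0.05,-5.3],"rot": [0,0,0]}])

```text
time: 13.1
position: [0.5505, -0.0378, 0.1443]
tool_rot: [-0.073, 0.997, -0.0, 0.001]
ft_force: [-0.2, -0.8, -1.4]
grip_width: 0.0197
grip_force: 40.0
```

Emit:
apply_moves(series=[{"offset": [0,0,-0.4],"rot": [0,0,0]},{"offset": [0,0,-0.8],"rot": [0,0,0]},{"offset": [0,0,-1.2],"rot": [0,0,0]},{"offset": [0,0,-1.2],"rot": [0,0,0]},{"offset": [0,0,-1.2],"rot": [0,0,0]}])

```text
time: 13.6
position: [0.5496, -0.0377, 0.1313]
tool_rot: [-0.073, 0.997, 0.0, -0.0]
ft_force: [0.8, -0.8, -1.5]
grip_width: 0.0199
grip_force: 40.0
```

Emit:
apply_moves(series=[{"offset": [0,0.06,-0.3],"rot": [0,0,0]},{"offset": [0,0.06,-0.6],"rot": [0,0,0]},{"offset": [0,0.06,-0.9],"rot": [0,0,0]},{"offset": [0,0.06,-1.2],"rot": [0,0,0]},{"offset": [0,0.06,-1.2],"rot": [0,0,0]},{"offset": [0,0.06,-1.2],"rot": [0,0,0]}])

```text
time: 14.2
position: [0.5496, -0.0371, 0.1194]
tool_rot: [-0.073, 0.997, 0.0, -0.0]
ft_force: [-0.5, 0.1, -1.1]
grip_width: 0.0197
grip_force: 40.0
```

There is no contact force past the tooth-rest height, so it has meshed. I'll press it home.

Emit:
apply_moves(series=[{"offset": [0,0,-0.4],"rot": [0,0,0]},{"offset": [0,0,-0.8],"rot": [0,0,0]},{"offset": [0,0,-1.1],"rot": [0,0,0]},{"offset": [0,0,-1.4],"rot": [0,0,0]},{"offset": [0,0,-1.6],"rot": [0,0,0]},{"offset": [0,0,-1.75],"rot": [0,0,0]},{"offset": [0,0,-1.75],"rot": [0,0,0]},{"offset": [0,0,-1.75],"rot": [0,0,0]},{"offset": [0,0,-1.75],"rot": [0,0,0]}])

```text
time: 15.1
position: [0.55, -0.0372, 0.1031]
tool_rot: [-0.073, 0.997, -0.0, 0.001]
ft_force: [-2.1, 0.2, 7.6]
grip_width: 0.0198
grip_force: 40.0
```

Emit:
apply_moves(series=[{"offset": [0,0,-0.1],"rot": [0,0,0]},{"offset": [0,0,-0.2],"rot": [0,0,0]},{"offset": [0,0,-0.2],"rot": [0,0,0]},{"offset": [0,0,-0.2],"rot": [0,0,0]},{"offset": [0,0,-0.2],"rot": [0,0,0]}])

```text
time: 15.6
position: [0.5501, -0.0371, 0.1029]
tool_rot: [-0.073, 0.997, -0.0, 0.001]
ft_force: [-3.1, 1.0, 19.2]
grip_width: 0.0198
grip_force: 40.0
```

Run:
```python
from h import *
np.set_printoptions(precision=4,suppress=True)
o=get_obs();print(o['time'],o['position'],o['tool_rot'],o['ft_force'],o['moment'],o['grip_force'])
for cam in ['side','top']:
  im=cv2.cvtColor(snap(cam,cam+'3'),cv2.COLOR_RGB2BGR)
  for q in ['spindle','spindle_head','lever_pointer']:
    print(cam,q,[(np.round(r['centre'],4).tolist(),round(r['conf'],2)) for r in nets.spot_point(cam,q)][:5])
  if cam=='side':
    u,v=proj(cam,np.array([.56,-.08,.07])).astype(int);cv2.imwrite('pics/s3c.png',cv2.resize(im[v-60:v+60,u-80:u+80],(800,600),interpolation=cv2.INTER_CUBIC))
```

```text
15.6 [ 0.5501 -0.0371  0.1029] [-0.073   0.9973 -0.0004  0.0009] [-3.1397  1.0073 19.1799] [ 0.1817  0.8727 -0.008 ] 40.001674918457866
side spindle [([0.3954, 0.1922, -0.0007], 0.88), ([0.587, 0.2274, -0.0004], 0.82), ([0.4551, 0.1179, -0.0012], 0.6), ([0.5553, 0.1056, -0.005], 0.58), ([0.5481, -0.0394, 0.0369], 0.55)]
side spindle_head [([0.4512, 0.1145, 0.0565], 0.93), ([0.3948, 0.1888, 0.057], 0.87), ([0.5953, 0.2246, 0.0604], 0.76), ([0.5566, 0.1056, 0.0557], 0.52), ([0.5485, -0.0363, 0.1007], 0.39)]
side lever_pointer []
top spindle [([0.5535, 0.1092, -0.0006], 0.7), ([0.5897, 0.2265, 0.0002], 0.69), ([0.4535, 0.1193, 0.0041], 0.54), ([0.398, 0.1915, -0.0007], 0.45)]
top spindle_head [([0.4563, 0.1135, 0.0588], 0.71), ([0.403, 0.1943, 0.0582], 0.71), ([0.5539, 0.1073, 0.0529], 0.54), ([0.593, 0.2247, 0.0564], 0.44)]
top lever_pointer [([0.5834, -0.1611, 0.0699], 0.63), ([0.5935, -0.1815, 0.0472], 0.6)]
```

View pics/s3c.png

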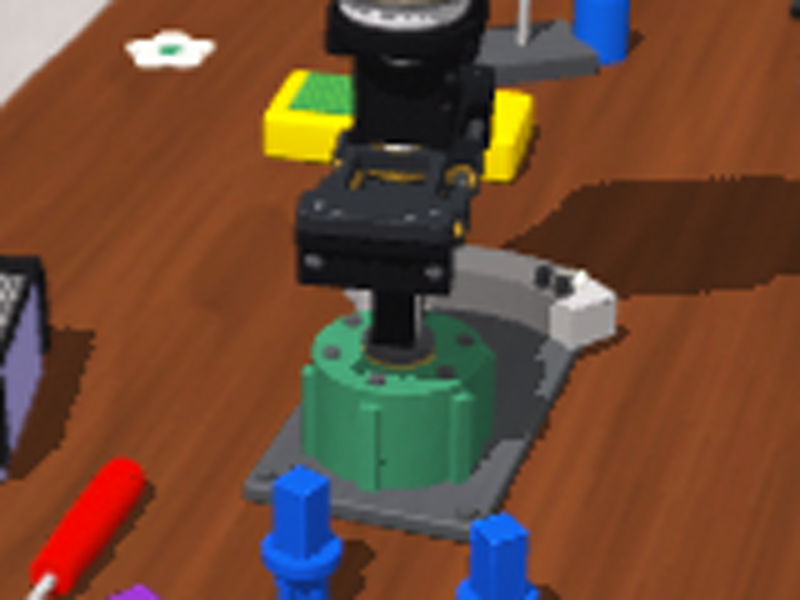

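The crop shows the dark collar down on the brass sleeve at (397,350). The force rose from 8 N to 19 N with only 0.2 mm of motion, so the spindle is fully home, and the lever pointer is still at about +0.5.

```bash
python3 -c "
from h import *
print(hand_in())"
```

```text
the job is handed in; nothing more can be done
None
```

I handed the job in with the lever in the orange-dot notch and the spindle meshed and held pressed fully home; `hand_in()` returned no verdict, so I don't have the judged result.

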